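Slide the rack carrier home into its notches and press ready

TASK

With closed fingertips, gently push the blue carrier board (the orange plate at its end is there for the finger) along its rails, with the sample rack riding on it, until you feel it drop into the locating notches and it lies flat there. Then press the green ready button all the way in and let it go. Only push: do not lift or tip the board, do not touch the rack or its tubes, do not press the button before the board is home, and leave the other things on the bench where they are.

Things in the scene. Friction and masses are not known exactly. Their poses are not given: they have to be found in the camera images.
- station: Loading station, fixed, on four 30 mm legs (tubing runs beneath): aluminium deck 156 (x) x 400 (y) x 6 mm, two white runners along y (tops 42 mm above the bench, y = -130 to +190 mm), guide walls outside them (tops at 54 mm). The runners have four pockets 6 mm deep, the locating notches. Origin: on the bench under its centre. The board is pushed along its -y, to the robot's left.
- notch (a point): Where the board's origin lies when it is home: on the station's centre line, 36 mm above the bench; axes as the station's. The pockets leave about 3 mm of play either way along y. Once dropped, the pocket walls stop the board: resistance to a push jumps from 1 to 3 N to well over 6 N. Pushed fast, it jams or strikes hard; at 30 mm/s it drops in by its own weight.
- carrier: Loose blue carrier board, 0.6 to 0.75 kg, 132 (x) x 160 mm (y, along the rails), plate 6 mm thick on four feet 8 mm high. Origin: under the middle of this plate, level with the soles of its feet: 42 mm above the bench riding on the runners, 36 mm when home. Axes as the station's. It starts 60 to 110 mm on the +y side of home. A tongue 50 mm wide runs from its +y edge back to the orange push plate.
- push_plate (a point): Middle of the rear (+y) face of the orange push plate on the board, 148 mm on the +y side of the board's origin and 24 mm above the soles of its feet. The plate is rubber (gives a few mm under a firm push), upright, 64 mm wide (x), 8 mm thick, 32 mm high (its face from 16 mm below to 16 mm above this point). The rack begins 68 mm ahead of its front face.
- ready_button_top (a point): Centre of the top of the green push button (28 mm across, travel 6 mm down, about 5 N to press fully, springs back), in a black round housing 44 mm across near the -y end of the station, on its centre line, 157 mm ahead of the notch point and 85 mm ahead of the rack's end when the board is home; top 58 mm above the bench when not pressed.
- ready_button (a joint): Travel of the green button in m: 0 is up, 0.006 is fully pressed.
- sample_rack: White loose tube rack standing on the board inside a low rim, 144 mm along the rails, 104 mm across, 66 mm high; origin: centre of its underside, 14 mm above the soles of the board's feet. Rides along, not to be touched.
- tube_a: Blue-capped tube, 17 mm across, 90 mm long, standing loose in a hole of the rack, its top 107 mm above the soles of the board's feet; origin at its lower end.
- tube_b: Red-capped tube, 17 mm across, 90 mm long, standing loose in another hole of the rack, its top at the same height; origin at its lower end.
- reagent_bottle: Plastic bottle with a black cap, 54 mm across, 105 mm high, standing on the left of the bench; origin at its underside. A bystander.
- flask: Glass volumetric flask with a green stopper, 62 mm across, 172 mm high, on the right of the bench; origin at its underside. A bystander.
- beaker: Glass beaker, 56 mm across, 70 mm high, on the right of the bench; origin at its underside. A bystander.
- timer: White bench timer, 62 x 66 x 18 mm, lying on the right of the bench; origin at its underside. A bystander.

How it is judged (in metres and radians):
On the way, in this order (a step that is already met when the one before it is completed fails the run):
1. the board has dropped into the notches and lies flat (y of carrier in the frame of notch between -0.005 and 0.005 m and z of carrier in the frame of notch between -0.002 and 0.002 m and angle between carrier's own z axis and vertical below 0.025 rad), for 0.3 s.
2. the ready button is pressed in (value of joint ready_button above 0.0045 m), for 0.05 s.
At the end, for the whole second after the job is handed in: The board lies in the notches within 5 mm along and 2 mm in height of home, flat within 0.025 rad and at rest; the rack stands in its rim on the board (within 6 mm, upright), the tubes stand in the rack, and the green button has been pressed in at least 4.5 mm and is up again (all of step 1 and value of joint ready_button below 0.0015 m and linear speed of carrier below 0.02 m/s and horizontal distance between sample_rack and carrier below 0.006 m and z of sample_rack in the frame of carrier below 0.018 m and angle between sample_rack's own z axis and vertical below 0.05 rad and angle between each of tube_a, tube_b's own z axis and vertical below 0.25 rad); the robot touches nothing.
It fails at once if the board is lifted or tipped (more than 8 mm above the runners, or 0.1 rad) (z of carrier in the frame of notch above 0.014 m or angle between carrier's own z axis and vertical above 0.1 rad).
It fails at once if the rack or its tubes are touched, lifted or tipped (z of sample_rack in the frame of carrier above 0.022 m or angle between sample_rack's own z axis and vertical above 0.15 rad or contact force between any of the arm, the fingers and sample_rack above 1 N or contact force between any of the arm, the fingers and tube_a above 1 N or contact force between any of the arm, the fingers and tube_b above 1 N or z of any of tube_a, tube_b in the frame of sample_rack above 0.03 m or angle between any of tube_a, tube_b's own z axis and vertical above 0.4 rad).
It fails at once if the board is shoved hard (over 60 N) (contact force between the fingers and carrier above 60 N).
It fails at once if the button is pressed before the board is home (value of joint ready_button above 0.003 m and not (y of carrier in the frame of notch between -0.005 and 0.005 m and z of carrier in the frame of notch between -0.002 and 0.002 m and angle between carrier's own z axis and vertical below 0.025 rad)).
It fails at once if the bottle, flask, beaker or timer is moved more than 15 mm (distance of any of reagent_bottle, flask, beaker, timer from where it was at the start of the episode above 0.015 m).
It also fails if it takes over 51 s, if anything falls off the work surface, if the arm or the gripper's body presses on something with over 40 N, if the wrist force passes 120 N, or if a joint passes its speed limit or range.

ROBOT

A 6-joint arm with a two-finger parallel gripper is mounted at the origin on a cart in front of the work surface, level with it; the furniture and walls round the work are solid. World frame = base frame: x ahead of the robot, y to its left, z up, the work surface at z = 0. Lengths are in m, angles in degrees, forces in N, time in s.
With the tool pointing down it reaches from about 0.425 to 0.95 m from the base axis. Payload 14.7 kg.
Tool frame: the origin (TCP) lies on the centre line of the jaws, within the pads' length; the fingertips stand 19 mm ahead of it and the grasp point (between the pads) is the TCP; z points along the fingers, y is the line along which they close (so a half turn about z gives the same grasp; the last joint's range is limited). The gripper opens to 85 mm and grips with 20 to 120 N. Pads are 22 mm wide; open, the fingers measure 114 mm over their backs; the gripper's body (76 mm by 85 mm) begins 54 mm behind the grasp point. The pads swing forward as they close: fully open they stand 13 mm farther back than shut.
Start: joints at [74.106, 27.513, 91.461, -0, 61.026, -2.67], TCP at [0.149, 0.633, 0.25] pointing down, gripper open.
Joint ranges: [-157.49, 157.49], [-46.99, 117.5], [13.45, 153.17], [-89.5, 269.5], [5.16, 153.95], [-167.48, 167.48]. Speed limits (degrees/s): [108.29, 108.29, 136.94, 172.46, 172.46, 172.46].

INTERFACE

Orientations are given as a 3x3 rotation matrix whose columns are the frame's x, y, z axes.
In Python, from plant import robot gives the robot as it stands.
- The arm moves only by the shell command python3 -m creep 'ROWS'. ROWS is JSON, a list of rows, each a list of 3 entries, a list of its own where there are three numbers: the shift along the tool's x, y, z in m, then the turn, a rotation vector about the tool's x, y, z in degrees, then the finger opening in m, from 0 to 0.0854. In form: [[[x, y, z], [ax, ay, az], gripper], ...]. A call has 1 to 10 rows; each row shifts and turns the commanded pose from where the row before left it, along the tool's axes as they then stand; what a row does not reach is not made up. A row lasts 1/8 s, in which the tool goes at most 62.5 mm and 10.7 degrees, less where a joint would pass 70% of its speed; a pose out of reach is approached as far as the arm can. A call is refused whole if a number of a shift passes 0.0625 or a number of a turn 10.7, either way. A call with a gripper value outside its range is refused whole. The fingers move at their own pace and stop on an object; the grip force is fixed at half the most. Time passes only in rows, so rows that do not move let the fingers close. It gives the time, the measured TCP pose, the force, the opening and the grip force at its end, in the units of the state.
- robot.observe(): the state, without advancing time (a new reading comes with each control period).
- robot.get_image(name): name is "scene" or "top"; returns the picture (384x512x3 uint8, blue, green, red); there is no depth.
- robot.camera_info(name): a dict with "fx", "fy", "cx", "cy" (pixels), "R" (3x3) and "t" (3): a world point X has camera coordinates R X + t. Camera axes: x right, y down, z forward; pixel columns grow to the right and rows downward; lengths in m; the calibration is good to about 2 mm. A picture is of the moment at which its call begins. camera_info takes no time and is no camera call.
- robot.finish_job(): hands the job in; it is judged then, once.
The state is a dict: "t": time; "joint_pos": joint angles; "qvel": joint speeds; "joint_torque": joint torques, N m; "tcp_pos": TCP position; "tcp_rot": TCP orientation; "wrist_force": force on the tool from outside, world axes, zero at the start; "moment": the same for the moment, N m; "width": finger opening in m; "finger_force": force on a finger pad.
Only numpy, scipy, OpenCV 4.12 (cv2) and the standard library are available. Lean on these libraries where they do the work, as an engineer would, in place of code of your own. Each camera call takes 0.05 s, during which the arm holds its last target. There are 200 camera calls.

## Working session

There is one attempt and no reset: what is moved stays moved. The work goes in short steps, Python scripts to look and compute and a shell command to move; the robot and the scene stay as the last step left them, time stands still between calls to the robot, and variables do not carry over. Pictures are saved under pics/ and viewed, at most 10 in all, crops included, and the job is handed in when it is done.

```bash
mkdir -p pics; python3 - <<'E'
from plant import robot
import cv2,numpy as np
for n in("scene","top"):
    im=robot.get_image(n);cv2.imwrite(f"pics/{n}0.png",im)
    c=robot.camera_info(n);R=np.array(c["R"]);print(n,c["fx"],c["cx"],c["cy"],(-R.T@np.array(c["t"])).round(3),R.round(3).tolist())
a=np.hstack([cv2.imread("pics/scene0.png"),cv2.imread("pics/top0.png")])
o=robot.observe();print({k:np.round(v,4).tolist() for k,v in o.items()})
E
```

```text
scene 409.50577484799965 259.56394836236143 193.11024151789778 [-0.173 -1.037  1.085] [[0.858, -0.513, 0.013], [-0.321, -0.557, -0.766], [0.4, 0.653, -0.643]]
top 434.12046357309964 254.36281699280016 192.2597390856108 [-0.354 -0.075  1.641] [[0.071, -0.997, -0.008], [-0.884, -0.059, -0.463], [0.461, 0.04, -0.886]]
{'t': 0.1, 'joint_pos': [74.1067, 27.5461, 91.49, -0.0001, 61.0255, -2.6706], 'qvel': [0.0297, -0.1251, -0.0482, 0.0411, -0.0344, 0.0914], 'joint_torque': [0.0012, -95.2251, -43.1043, -0.0001, 0.0053, 0.0001], 'tcp_pos': [0.1486, 0.6324, 0.2497], 'tcp_rot': [[-0.9735, 0.2287, -0.0003], [0.2287, 0.9735, -0.001], [0.0, -0.0011, -1.0]], 'wrist_force': [-1.0392, -0.6736, -0.1785], 'moment': [0.0352, 0.025, 0.0309], 'finger_force': 0.0, 'width': 0.0857}
```

View pics/scene0.png

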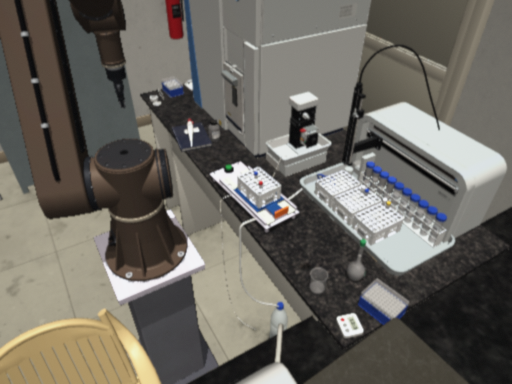

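View pics/top0.png

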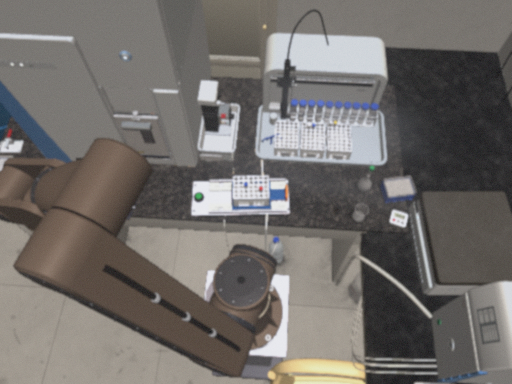

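The scene view shows the station with the green button at about (229,168) and the orange plate at (281,211). In the top view they are at (198,197) and (287,191). The board has to be pushed towards world +y. Next I'll measure these points and crop in.

```bash
cat > h.py <<'E'
import cv2,numpy as np
from plant import robot
def ray(n,uv):
    c=robot.camera_info(n);R=np.array(c["R"]);o=-R.T@np.array(c["t"])
    d=R.T@np.array([(uv[0]-c["cx"])/c["fx"],(uv[1]-c["cy"])/c["fy"],1]);return o,d/np.linalg.norm(d)
def plane(n,uv,z):
    o,d=ray(n,uv);return (o+d*(z-o[2])/d[2]).round(4)
def tri(a,b):
    (o,d),(p,e)=ray("scene",a),ray("top",b)
    s=np.linalg.lstsq(np.c_[d,-e],p-o,rcond=None)[0]
    x,y=o+d*s[0],p+e*s[1];return ((x+y)/2).round(4),np.linalg.norm(x-y).round(4)
def blobs(im,lo,hi,roi):
    h=cv2.cvtColor(im,cv2.COLOR_BGR2HSV);m=cv2.inRange(h,lo,hi);k=np.zeros_like(m);x0,y0,x1,y1=roi;k[y0:y1,x0:x1]=m[y0:y1,x0:x1]
    n,_,st,ce=cv2.connectedComponentsWithStats(k)
    i=1+np.argmax(st[1:,4]);ys,xs=np.where(_==i);return ce[i],st[i],np.c_[xs,ys]
E
python3 - <<'E'
from h import *
roi={"scene":(200,150,310,235),"top":(185,165,300,225)}
C={}
for n in roi:
    im=cv2.imread(f"pics/{n}0.png")
    for nm,lo,hi in(("btn",(45,100,40),(85,255,255)),("org",(3,120,100),(18,255,255))):
        c,s,p=blobs(im,lo,hi,roi[n]);C[n,nm]=c;print(n,nm,c.round(1),s)
        if nm=="org":print(cv2.boxPoints(cv2.minAreaRect(p.astype(np.float32))).round(1).tolist())
    x0,y0,x1,y1=roi[n];cv2.imwrite(f"pics/{n}c.png",cv2.resize(im[y0:y1,x0:x1],None,fx=6,fy=6,interpolation=cv2.INTER_CUBIC))
for nm in("btn","org"):print(nm,tri(C["scene",nm],C["top",nm]))
print(plane("scene",C["scene","btn"],.056),plane("top",C["top","btn"],.056),plane("top",C["top","org"],.082))
E
```

```text
scene btn [228.1 167.2] [225 164   7   7  38]
scene org [280.8 211.9] [275 207  13  11  85]
[[272.79998779296875, 212.60000610351562], [286.3999938964844, 205.8000030517578], [289.0, 211.0], [275.3999938964844, 217.8000030517578]]
top btn [198.2 195.9] [195 193   7   6  30]
top org [286.1 191.4] [285 186   3  12  18]
[[285.0, 186.0], [287.0, 186.0], [287.0, 197.0], [285.0, 197.0]]
btn (array([0.442 , 0.2271, 0.0506]), np.float64(0.0014))
org (array([ 0.4761, -0.1325,  0.0659]), np.float64(0.0038))
[0.4396 0.2208 0.056 ] [0.4385 0.2261 0.056 ] [ 0.4698 -0.1322  0.082 ]
```

View pics/scenec.png

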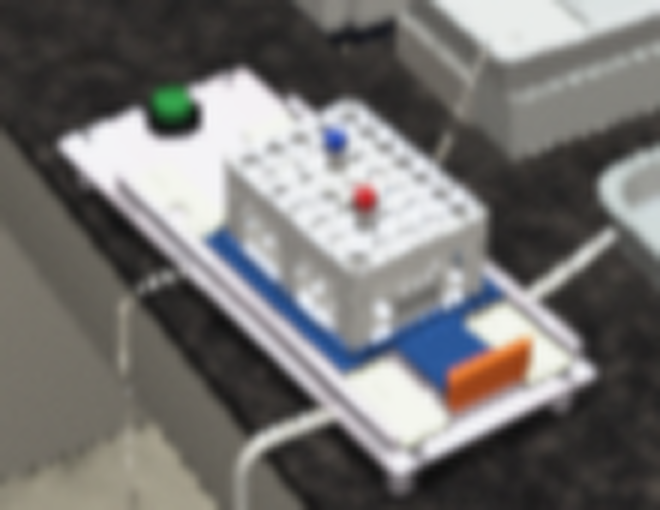

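View pics/topc.png

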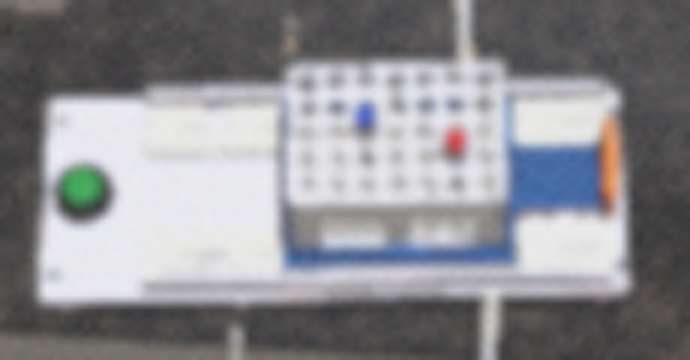

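The crops show the board square on its rails. The push plate is at about (0.473,-0.135,0.066), the button is at about (0.440,0.225,0.055), and the push axis is about (-0.09,0.996). I'll turn the tool so its x axis is the push direction, then swing round behind the plate.

```bash
python3 -m creep '[[[0,0,0],[0,0,10.2],0],[[0,0,0],[0,0,10.2],0],[[0,0,0],[0,0,10.2],0],[[0,0,0],[0,0,10.2],0],[[0,0,0],[0,0,10.2],0],[[0,0,0],[0,0,10.2],0],[[0,0,0],[0,0,10.2],0]]' && python3 -m creep '[[[-0.041,0.026,0],[0,0,0],0],[[-0.041,0.026,0],[0,0,0],0],[[-0.041,0.026,0],[0,0,0],0],[[-0.041,0.026,0],[0,0,0],0],[[-0.041,0.026,0],[0,0,0],0],[[-0.041,0.026,0],[0,0,0],0],[[-0.041,0.026,0],[0,0,0],0],[[-0.041,0.026,0],[0,0,0],0],[[-0.041,0.026,0],[0,0,0],0],[[-0.041,0.026,0],[0,0,0],0]]'
```

```text
t: 0.98
tcp_pos: [0.1486, 0.6325, 0.2499]
tcp_rot: [[-0.088, 0.996, -0.0], [0.996, 0.088, -0.001], [-0.001, -0.0, -1.0]]
wrist_force: [-0.6, -0.3, 0.7]
width: 0.0002
finger_force: 0.0
t: 2.22
tcp_pos: [0.4466, 0.2475, 0.2502]
tcp_rot: [[-0.094, 0.996, -0.0], [0.996, 0.094, -0.0], [-0.0, -0.0, -1.0]]
wrist_force: [0.3, -0.4, -0.1]
width: -0.0002
finger_force: 0.0
```

```bash
python3 -m creep '[[[-0.045,-0.001,0],[0,0,0],0],[[-0.045,-0.001,0],[0,0,0],0],[[-0.045,-0.001,0],[0,0,0],0],[[-0.045,-0.001,0],[0,0,0],0],[[-0.045,-0.001,0],[0,0,0],0],[[-0.045,-0.001,0],[0,0,0],0],[[-0.045,-0.001,0],[0,0,0],0],[[-0.045,-0.001,0],[0,0,0],0],[[-0.045,-0.001,0],[0,0,0],0],[[-0.045,-0.001,0],[0,0,0],0]]' && python3 -m creep '[[[0,0,0.03],[0,0,0],0],[[0,0,0.03],[0,0,0],0],[[0,0,0.03],[0,0,0],0],[[0,0,0.03],[0,0,0],0],[[0,0,0.02],[0,0,0],0],[[0,0,0],[0,0,0],0]]'
python3 - <<'E'
from h import *
roi={"scene":(220,160,330,250),"top":(225,165,335,225)}
for n in roi:
    im=robot.get_image(n);x0,y0,x1,y1=roi[n];cv2.imwrite(f"pics/{n}1.png",im)
    cv2.imwrite(f"pics/{n}1c.png",cv2.resize(im[y0:y1,x0:x1],None,fx=5,fy=5,interpolation=cv2.INTER_CUBIC))
a,b=[cv2.imread(f"pics/{n}1c.png") for n in roi]
cv2.imwrite("pics/m1.png",cv2.resize(np.vstack([a,b[:,:550]]),None,fx=.78,fy=.78))
E
```

```text
t: 3.48
tcp_pos: [0.4779, -0.2015, 0.2502]
tcp_rot: [[-0.094, 0.996, -0.0], [0.996, 0.094, 0.0], [0.0, -0.0, -1.0]]
wrist_force: [0.1, -0.5, 0.3]
width: -0.0003
finger_force: 0.0
t: 4.22
tcp_pos: [0.4771, -0.1995, 0.109]
tcp_rot: [[-0.094, 0.996, -0.003], [0.996, 0.094, 0.001], [0.002, -0.003, -1.0]]
wrist_force: [0.4, 0.4, 0.7]
width: -0.0001
finger_force: 0.0
```

View pics/m1.png

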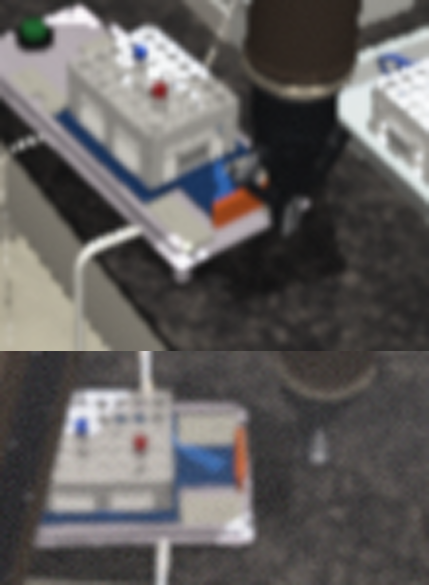

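The fingertips are down behind the orange plate with a clear gap, and in line with it across the rails. I'll lower to plate height and approach, then push at about 28 mm/s.

```bash
python3 -m creep '[[[0,0,0.014],[0,0,0],0],[[0,0,0.014],[0,0,0],0],[[0.01,0,0],[0,0,0],0],[[0.01,0,0],[0,0,0],0],[[0.01,0,0],[0,0,0],0],[[0.0035,0,0],[0,0,0],0],[[0.0035,0,0],[0,0,0],0],[[0.0035,0,0],[0,0,0],0]]'; python3 -m creep '[[[0.0035,0,0],[0,0,0],0],[[0.0035,0,0],[0,0,0],0],[[0.0035,0,0],[0,0,0],0],[[0.0035,0,0],[0,0,0],0]]'
```

```text
t: 5.32
tcp_pos: [0.4745, -0.1596, 0.0824]
tcp_rot: [[-0.094, 0.996, 0.0], [0.996, 0.094, -0.0], [-0.0, 0.0, -1.0]]
wrist_force: [0.8, -0.6, 0.6]
width: 0.0
finger_force: 0.0
t: 5.82
tcp_pos: [0.4731, -0.1457, 0.0823]
tcp_rot: [[-0.094, 0.996, 0.0], [0.996, 0.094, -0.0], [-0.0, 0.0, -1.0]]
wrist_force: [-0.2, -1.0, -0.6]
width: 0.0001
finger_force: 0.5
```

```bash
python3 -m creep '[[[0.0035,0,0],[0,0,0],0],[[0.0035,0,0],[0,0,0],0],[[0.0035,0,0],[0,0,0],0],[[0.0035,0,0],[0,0,0],0]]';python3 -m creep '[[[0.0035,0,0],[0,0,0],0],[[0.0035,0,0],[0,0,0],0],[[0.0035,0,0],[0,0,0],0],[[0.0035,0,0],[0,0,0],0]]'; python3 - <<'E'
from h import *
im=robot.get_image("top");cv2.imwrite("pics/t2.png",im)
for n in("t2","top0"):
    i=cv2.imread(f"pics/{n}"+".png");print(blobs(i,(3,120,100),(18,255,255),(185,165,300,225))[:2])
E
```

```text
t: 6.32
tcp_pos: [0.4717, -0.1316, 0.0823]
tcp_rot: [[-0.094, 0.996, -0.0], [0.996, 0.094, -0.0], [-0.0, -0.0, -1.0]]
wrist_force: [0.2, -0.8, -1.0]
width: 0.0002
finger_force: 0.7
t: 6.82
tcp_pos: [0.4704, -0.1176, 0.0823]
tcp_rot: [[-0.094, 0.996, -0.0], [0.996, 0.094, 0.0], [0.0, -0.0, -1.0]]
wrist_force: [0.2, -0.9, -1.0]
width: 0.0
finger_force: 0.7
(array([278.96153846, 192.38461538]), array([278, 186,   3,  13,  26], dtype=int32))
(array([286.11111111, 191.38888889]), array([285, 186,   3,  12,  18], dtype=int32))
```

The board is moving, about 28 mm so far. I'll continue in short calls and watch the force.

```bash
python3 -m creep '[[[0.0035,0,0],[0,0,0],0],[[0.0035,0,0],[0,0,0],0],[[0.0035,0,0],[0,0,0],0],[[0.0035,0,0],[0,0,0],0],[[0.0035,0,0],[0,0,0],0],[[0.0035,0,0],[0,0,0],0]]'|grep -v rot;python3 -m creep '[[[0.0035,0,0],[0,0,0],0],[[0.0035,0,0],[0,0,0],0]]'|grep -v rot
```

```text
t: 7.62
tcp_pos: [0.4684, -0.0967, 0.0823]
wrist_force: [-0.2, -1.3, 0.2]
width: 0.0001
finger_force: 0.7
t: 7.88
tcp_pos: [0.4677, -0.0897, 0.0823]
wrist_force: [-0.0, -1.8, 1.8]
width: -0.0002
finger_force: 1.1
```

```bash
python3 -m creep '[[[0.0035,0,0],[0,0,0],0]]'|grep -v rot
```

```text
t: 8.0
tcp_pos: [0.4675, -0.0863, 0.0823]
wrist_force: [0.9, -3.0, 0.2]
width: 0.0003
finger_force: 0.7
```

```bash
python3 -m creep '[[[0.0035,0,0],[0,0,0],0]]'|grep -v rot
```

```text
t: 8.12
tcp_pos: [0.4678, -0.0842, 0.0826]
wrist_force: [-5.4, -53.1, 4.6]
width: 0.0003
finger_force: 26.2
```

The force jumped to 53 N, so the board is against the pocket walls. I'll back off now.

```bash
python3 -m creep '[[[-0.004,0,0],[0,0,0],0],[[-0.01,0,0],[0,0,0],0],[[-0.015,0,0],[0,0,0],0],[[-0.02,0,0],[0,0,0],0],[[-0.02,0,0],[0,0,0],0]]'|grep -v rot
python3 - <<'E'
from h import *
C={}
for n,r in(("scene",(200,150,310,235)),("top",(185,165,300,225))):
    im=robot.get_image(n);cv2.imwrite(f"pics/{n}3.png",im);C[n]=blobs(im,(3,120,100),(18,255,255),r)[0];print(n,C[n])
    x0,y0,x1,y1=r;cv2.imwrite(f"pics/{n}3c.png",cv2.resize(im[y0:y1,x0:x1],None,fx=5,fy=5,interpolation=cv2.INTER_CUBIC))
print(tri(C["scene"],C["top"]))
a,b=[cv2.imread(f"pics/{n}3c.png") for n in C];w=550
cv2.imwrite("pics/m3.png",cv2.resize(np.vstack([a[:,:w],b[:,:w]]),None,fx=.8,fy=.8))
E
```

```text
t: 8.75
tcp_pos: [0.4737, -0.1531, 0.0823]
wrist_force: [-0.3, 0.8, -1.1]
width: 0.0002
finger_force: 0.0
scene [267.28571429 205.35714286]
top [270.26666667 193.2       ]
(array([ 0.4622, -0.0679,  0.0583]), np.float64(0.0132))
```

View pics/m3.png

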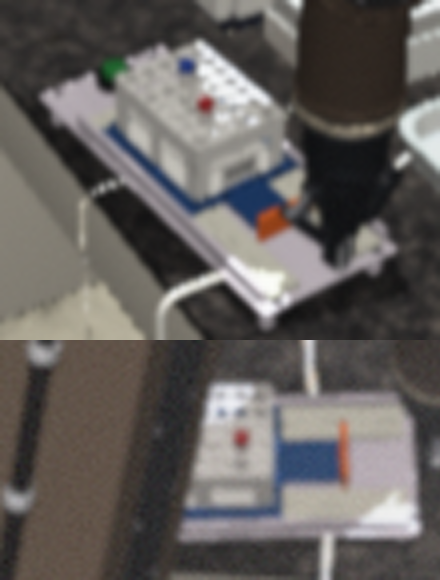

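The board has moved about 62 mm, as expected for home, but the hand partly hides the plate in the scene view. I'll raise the arm and check the 6 mm drop with a clear view before pressing.

```bash
python3 -m creep '[[[-0.01,0,-0.03],[0,0,0],0],[[0,0,-0.04],[0,0,0],0],[[0,0,-0.05],[0,0,0],0],[[0,0,-0.05],[0,0,0],0],[[0.02,0,0],[0,0,0],0],[[0.04,0,0],[0,0,0],0],[[0.045,0,0],[0,0,0],0],[[0.045,0,0],[0,0,0],0],[[0.045,0,0],[0,0,0],0],[[0.045,0,0],[0,0,0],0]]'|grep -v rot;python3 -m creep '[[[0.045,0,0],[0,0,0],0],[[0.045,0,0],[0,0,0],0],[[0.045,0,0],[0,0,0],0],[[0.01,0,0],[0,0,0],0],[[0,0,0],[0,0,0],0]]'|grep -v rot
python3 - <<'E'
from h import *
C={}
for n,r in(("scene",(200,150,310,235)),("top",(185,165,300,225))):
    im=robot.get_image(n);cv2.imwrite(f"pics/{n}4.png",im);c,s,_=blobs(im,(3,120,100),(18,255,255),r);C[n]=c;print(n,c,s)
    x0,y0,x1,y1=r;cv2.imwrite(f"pics/{n}4c.png",cv2.resize(im[y0:y1,x0:x1],None,fx=5,fy=5,interpolation=cv2.INTER_CUBIC))
print(tri(C["scene"],C["top"]))
a,b=[cv2.imread(f"pics/{n}4c.png") for n in C]
w=550
cv2.imwrite("pics/m4.png",cv2.resize(np.vstack([a[:,:w],b[:,:w]]),None,fx=.8,fy=.8))
E
```

```text
t: 10.1
tcp_pos: [0.4509, 0.0789, 0.2515]
wrist_force: [1.3, 0.3, 0.3]
width: -0.0002
finger_force: 0.0
t: 10.72
tcp_pos: [0.4377, 0.2218, 0.2516]
wrist_force: [-0.7, -0.2, 0.2]
width: -0.0004
finger_force: 0.0
scene [270.65384615 203.76923077] [265 199  13  11  78]
top [270. 193.] [270 189   1   9   9]
(array([ 0.4713, -0.0673,  0.0566]), np.float64(0.0))
```

View pics/m4.png

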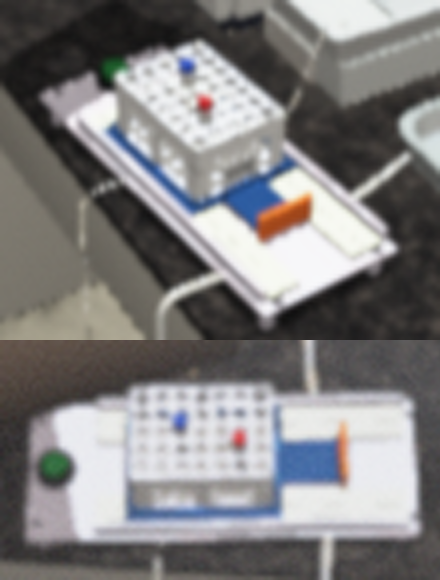

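With a clear view, the plate has dropped from z 0.066 to 0.057, the board lies flat and the rack and tubes stand upright, so it is home. The finger is above the button, so I'll lower it.

```bash
python3 -m creep '[[[0.001,0.001,0.035],[0,0,0],0],[[0,0,0.035],[0,0,0],0],[[0,0,0.035],[0,0,0],0],[[0,0,0.035],[0,0,0],0],[[0,0,0.02],[0,0,0],0],[[0,0,0.005],[0,0,0],0],[[0,0,0],[0,0,0],0]]'|grep -v rot;python3 -m creep '[[[0,0,0.004],[0,0,0],0],[[0,0,0.003],[0,0,0],0],[[0,0,0.002],[0,0,0],0]]'|grep -v rot
```

```text
t: 11.7
tcp_pos: [0.4396, 0.2221, 0.0876]
wrist_force: [-0.6, -0.4, 0.3]
width: 0.0002
finger_force: 0.0
t: 12.08
tcp_pos: [0.4395, 0.2228, 0.0784]
wrist_force: [-1.2, 0.8, -0.0]
width: 0.0002
finger_force: 0.0
```

```bash
python3 -m creep '[[[0,0,0.002],[0,0,0],0],[[0,0,0.0015],[0,0,0],0]]'|grep -v rot
```

```text
t: 12.32
tcp_pos: [0.4394, 0.2228, 0.0748]
wrist_force: [0.3, 0.3, 3.1]
width: 0.0
finger_force: 1.3
```

```bash
python3 -m creep '[[[0,0,0.0015],[0,0,0],0],[[0,0,0.001],[0,0,0],0],[[0,0,0.001],[0,0,0],0]]'|grep -v rot
```

```text
t: 12.7
tcp_pos: [0.4394, 0.2227, 0.0713]
wrist_force: [0.0, 1.1, 3.8]
width: 0.0002
finger_force: 2.3
```

```bash
python3 -m creep '[[[0,0,0.0005],[0,0,0],0],[[0,0,0],[0,0,0],0]]'|grep -v rot
```

```text
t: 12.95
tcp_pos: [0.4394, 0.2227, 0.071]
wrist_force: [-2.4, -0.0, 7.9]
width: -0.0
finger_force: 4.1
```

The force of 7.9 N at 6 mm of travel means the button has bottomed out. I'll release it and check.

```bash
python3 -m creep '[[[0,0,-0.005],[0,0,0],0],[[0,0,-0.02],[0,0,0],0],[[0,0,-0.04],[0,0,0],0],[[0,0,-0.05],[0,0,0],0],[[0,0,-0.05],[0,0,0],0],[[0.02,0,0],[0,0,0],0],[[0.03,0,0],[0,0,0],0],[[0,0,0],[0,0,0],0],[[0,0,0],[0,0,0],0]]'|grep -v rot
python3 - <<'E'
from h import *
C={}
for n,r in(("scene",(200,150,310,235)),("top",(185,165,300,225))):
    im=robot.get_image(n);c,s,_=blobs(im,(3,120,100),(18,255,255),r);C[n]=c
    b,bs,_=blobs(im,(45,100,40),(85,255,255),r);print(n,c,b,bs)
    x0,y0,x1,y1=r;cv2.imwrite(f"pics/{n}5c.png",cv2.resize(im[y0:y1,x0:x1],None,fx=5,fy=5,interpolation=cv2.INTER_CUBIC))
print(tri(C["scene"],C["top"]))
a,b=[cv2.imread(f"pics/{n}5c.png") for n in C]
cv2.imwrite("pics/m5.png",cv2.resize(np.vstack([a[:,:550],b[:,:550]]),None,fx=.8,fy=.8))
E
```

```text
t: 14.08
tcp_pos: [0.4344, 0.272, 0.2356]
wrist_force: [1.1, -0.6, -0.2]
width: 0.0001
finger_force: 0.0
scene [270.65384615 203.76923077] [227.28571429 166.10714286] [225 164   6   6  28]
top [270. 193.] [198.21875 195.90625] [195 193   7   7  32]
(array([ 0.4713, -0.0673,  0.0566]), np.float64(0.0))
```

View pics/m5.png

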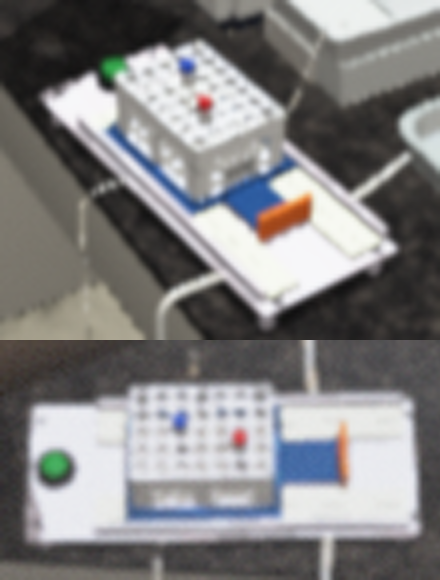

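The picture shows the board unmoved, with the plate at top-view (270,193) as before, the rack and tubes upright, the button up again and the arm clear.

```bash
python3 -c "
from plant import robot
print(robot.finish_job())"
```

```text
the job is handed in; nothing more can be done
None
```

I pushed the board home into the notches, pressed the green button fully and released it, and handed the job in at about 14 s with no verdict returned; the push force peaked at 53 N (limit 60 N) when the board met the pocket walls.

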